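# Bolt the large medicine chest

### The arm

A 6-joint arm with a two-finger parallel gripper is mounted at the origin on the work surface. World frame = base frame: x ahead of the robot, y to its left, z up, the work surface at z = 0. Lengths are in m, angles in rad, forces in N, time in s.
With the tool pointing down it reaches from about 0.425 to 0.95 m from the base axis. Payload 3.5 kg.
Tool frame: the origin (TCP) lies midway between the tips of the shut fingers; the grasp point (between the pads) lies 19 mm behind it; z points along the fingers, y is the line along which they close (so a half turn about z gives the same grasp; the last joint's range is limited). The gripper opens to 85 mm and grips with 20 to 120 N. Pads are 22 mm wide; open, the fingers measure 114 mm over their backs; the gripper's body (76 mm by 85 mm) begins 54 mm behind the grasp point. The pads swing forward as they close: fully open they stand 13 mm farther back than shut.
Start: joints at [1.107, 0.286, 1.577, -0, 1.279, -0.15], TCP at [0.208, 0.642, 0.231] pointing down, gripper open.
Joint ranges: [-2.77, 2.77], [-0.9, 2.22], [0.21, 2.48], [-1.53, 4.67], [0.24, 2.81], [-2.84, 2.84]. Speed limits (rad/s): [2.79, 2.79, 3.14, 3.14, 3.14, 3.14].

### API

Orientations are given as a unit quaternion [x, y, z, w].
In Python, from plant import get_state, read_camera, ctrl gives the robot as it stands.
- The arm moves only by the shell command python3 -m crank 'ROWS' [FORCE]. ROWS is JSON, a list of rows, each a list of 3 entries, a list of its own where there are three numbers: the shift along the tool's x, y, z in mm, then the turn about the tool's z in degrees, then the closure in counts, from 0 (fully open) to 255 (shut). In form: [[[tx, ty, tz], yaw, claw], ...]. A call has 1 to 10 rows; each row is the pose to reach, as a shift and turn from the pose commanded when the call began, along the tool's axes at that moment; what a row does not reach only later rows make up. A row lasts 1/10 s, in which the tool goes at most 50 mm and 8.59 degrees, less where a joint would pass 70% of its speed; a pose out of reach is approached as far as the arm can. A call with a gripper value outside its range is refused whole. The fingers move at their own pace and stop on an object; FORCE is the grip in N (left out, the last holds). Time passes only in rows, so rows that repeat a pose let the fingers close. It gives the time, the measured TCP pose, the force, the opening and the grip force at its end, in the units of the state.
- get_state(): the state, without advancing time (a new reading comes with each control period).
- read_camera(name): name is "scene" or "top" or "wrist"; returns a dict with "frame" (480x640x3 uint8, blue, green, red), "range_z" (480x640 float32, m along the optical axis (not along the pixel's ray), 0 where there is no reading), "vfov" (degrees; the focal length in pixels is half the picture's height over the tangent of half this angle, whatever the lens; pixels are square), "cx", "cy" (the principal point, pixels), "origin" and "orientation" of the camera in the world. Camera axes: x right, y down, z forward; pixel columns grow to the right and rows downward; lengths in m; the calibration is good to about 2 mm. A picture is of the moment at which its call begins.
- ctrl.sign_off(): hands the job in; it is judged then, once.
The state is a dict: "time": time; "qpos": joint angles; "dq": joint speeds; "joint_efforts": joint torques, N m; "eef_pos": TCP position; "tcp_rot": TCP orientation; "contact_force": force on the tool from outside, world axes, zero at the start; "wrist_torque": the same for the moment, N m; "opening": opening from 0.0 (shut) to 1.0 (fully open); "finger_force": force on a finger pad.
Only numpy, scipy, OpenCV 4.12 (cv2) and the standard library are available. Lean on these libraries where they do the work, as an engineer would, in place of code of your own. Each camera call takes 0.05 s, during which the arm holds its last target. There are 200 camera calls.

### The job

Lock the larger of the two steel medicine chests on the dispensing counter: lift its barrel bolt's handle up out of the notch it lies in, slide the bolt across into the keeper, and let the handle down so that it lies fully home in the other notch. Leave the bolt of the smaller chest alone.

Things in the scene. Friction and masses are not known exactly. Their poses are not given: they have to be found in the camera images.
- large_chest: Larger grey steel chest with a white lid, 200 x 260 x 110 mm (x, y, z), fixed; origin centre of underside, z up, turned up to 30 deg. On its lid a 14 mm bolt rod lies along y at x = 25, z = 140 mm. A comb plate in front of it (x = 2 to 8, top z = 145 mm) has two 28 mm notches centred at y = -65 (bolt drawn, now) and y = -5 (bolt shot into the keeper); the tooth between them must be cleared.
- large_knob (a point): Centre of the 22 mm steel ball on the large bolt's 8 mm handle bar, 55 mm from the rod's axis. Handle down: level, ball at chest x = -30, z = 140 mm (30 mm over the lid), y within 8 mm of -65 at first. The handle turns about the rod, rising towards chest +x, up to 80 deg; 30 deg clears the tooth. Let go, it falls (70 g). It slides with the rod along y (about 1 N), stops at y = -75 and +5.
- large_home (a point): Fixed point on the large chest where the ball's centre lies when the bolt is shot and the handle is fully home in the second notch: chest x = -30, y = -5, z = 140 mm; axes as the chest's. Fully down, the ball may lie up to 10 mm either side along y.
- small_knob (a point): Centre of the 16 mm ball on the like but smaller bolt of the smaller chest (150 x 190 x 80 mm, with a small jar standing on it), also drawn. To be left as it is.

How it is judged:
On the way, in this order (a step that is already met when the one before it is completed fails the run):
1. the handle of the large chest's bolt has been lifted out of its first notch (z of large_knob in the frame of large_chest above 0.162 m and y of large_knob in the frame of large_chest below -0.04 m), for 0.1 s.
2. the bolt has been slid across to the other notch with its handle up (z of large_knob in the frame of large_chest above 0.155 m and y of large_knob in the frame of large_chest above -0.02 m), for 0.05 s.
At the end, for the whole second after the job is handed in: The large chest's bolt is shot: its handle lies down in the notch nearer the keeper (ball centre less than 10 mm above its level position, i.e. below chest z = 150 mm, and at chest y above -22 mm); the small chest's ball is within 20 mm of where it started (z of large_knob in the frame of large_chest below 0.15 m and y of large_knob in the frame of large_chest above -0.022 m and distance of small_knob from where it was at the start of the episode below 0.02 m); the robot touches nothing.
It fails at once if the small chest's bolt handle was lifted or slid by more than 20 mm (distance of small_knob from where it was at the start of the episode above 0.02 m).
It also fails if it takes over 40 s, if anything falls off the work surface, if the arm or the gripper's body presses on something with over 40 N, if the wrist force passes 120 N, or if a joint passes its speed limit or range.

## Working session

There is one attempt and no reset: what is moved stays moved. The work goes in short steps, Python scripts to look and compute and a shell command to move; the robot and the scene stay as the last step left them, time stands still between calls to the robot, and variables do not carry over. Pictures are saved under pics/ and viewed, at most 10 in all, crops included, and the job is handed in when it is done.

```bash
mkdir -p pics
cat > h.py <<'E'
import numpy as np, cv2
from plant import get_state, read_camera, ctrl
from scipy.spatial.transform import Rotation as R
def cam(n):
    c=read_camera(n); c['f']=240/np.tan(np.radians(c['vfov'])/2); c['R']=R.from_quat(c['orientation']).as_matrix(); c['o']=np.array(c['origin']); return c
def cloud(c):
    v,u=np.mgrid[0:480,0:640]; z=c['range_z']
    p=np.stack([(u-c['cx'])/c['f']*z,(v-c['cy'])/c['f']*z,z],-1)
    return p@c['R'].T+c['o']
def onplane(c,u,v,h):
    d=c['R']@np.array([(u-c['cx'])/c['f'],(v-c['cy'])/c['f'],1]); return c['o']+d*(h-c['o'][2])/d[2]
E
python3 - <<'E'
from h import *
s=get_state(); print(s)
for n in ['scene','top','wrist']:
    c=cam(n); cv2.imwrite(f'pics/{n}0.png',c['frame']); print(n,c['o'],c['R'].round(3).tolist(),c['f'],c['cx'],c['cy'],(c['range_z']>0).mean())
    np.savez(f'{n}0.npz',P=cloud(c),f=c['frame'],z=c['range_z'])
E
```

```text
{'time': 0.0, 'qpos': array([ 1.10701855e+00,  2.87180959e-01,  1.57818237e+00,  4.21907224e-06,
        1.27853408e+00, -1.50017527e-01]), 'dq': array([ 1.40282093e-04, -2.84268877e-03,  1.76737857e-04, -8.39334888e-04,
        2.34645895e-04, -4.20649765e-05]), 'joint_efforts': array([ 1.37955474e-03, -4.05973899e+01, -2.92634636e+01, -4.93456344e-05,
        5.67076262e-03, -1.10504467e-05]), 'eef_pos': array([0.20802154, 0.64147052, 0.22993404]), 'tcp_rot': array([ 1.56237909e-01,  9.87718780e-01, -1.09792278e-03, -3.50061296e-04]), 'contact_force': array([ 0.57943118, -0.33779751,  0.52451069]), 'wrist_torque': array([ 0.0360968 , -0.06773508,  0.00916208]), 'finger_force': 0.0, 'opening': 1.0010459891929597}
scene [0.81248383 0.45166384 0.97289011] [[-0.857, 0.429, -0.286], [0.516, 0.721, -0.462], [0.008, -0.544, -0.839]] 488.95010366899595 318.974506673309 231.8592016543797 0.9958854166666666
top [ 0.39798695 -0.05678556  1.06905551] [[-0.009, -0.992, 0.126], [-1.0, 0.012, 0.021], [-0.023, -0.125, -0.992]] 478.02444472714774 321.7226661694967 235.40775594410465 0.9959375
wrist [0.12954406 0.6668634  0.37441342] [[0.309, 0.902, 0.303], [0.951, -0.292, -0.101], [-0.003, 0.32, -0.948]] 346.17589839862455 317.23736227735594 238.91666364247996 0.9960123697916666
```

View pics/top0.png

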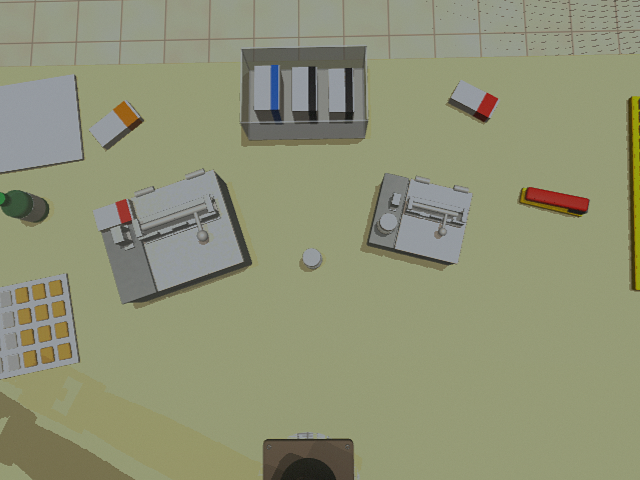

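View pics/scene0.png

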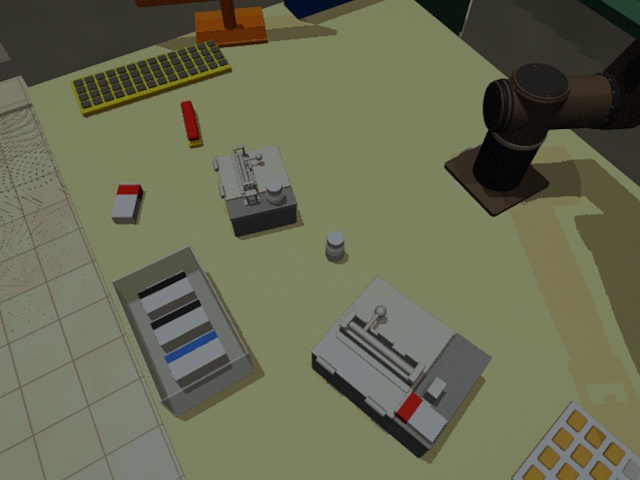

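The top view shows the large chest at around (175,240) px with its ball at (203,236). The small chest is at (420,218) with its ball at (443,231). The keeper side of the large chest is to the left (world +y).

```bash
cat > meas.py <<'E'
from h import *
def ball(c,guess,r=0.03):
    P=cloud(c); m=(np.hypot(P[...,0]-guess[0],P[...,1]-guess[1])<r)&(P[...,2]>guess[2]-.002)&(P[...,2]<guess[2]+.02)
    return m,P
E
python3 - <<'E'
from h import *
for n in ['top','scene']:
    d=np.load(n+'0.npz'); P=d['P']
    lid=(abs(P[...,2]-.110)<.006)&(P[...,1]>.1)&(P[...,1]<.6)&(P[...,0]>.2)&(P[...,0]<.65)
    q=P[lid]; 
    r=cv2.minAreaRect((q[:,:2]*1000).astype(np.float32)); print(n,'lid',len(q),np.median(q[:,2]),r)
    # side: high points
    sel=(P[...,1]>.1)&(P[...,1]<.5)&(P[...,0]>.2)&(P[...,0]<.65)&(P[...,2]>.1)
    s=P[sel]; r=cv2.minAreaRect((s[:,:2]*1000).astype(np.float32)); print('all',r)
    rod=sel&(P[...,2]>.135)&(P[...,2]<.2); 
    print('rod pts',rod.sum(), P[rod].max(0),P[rod].min(0))
    g=np.array([.40,.20])
    k=rod&(P[...,0]<.45); print(P[k].mean(0) if k.any() else None)
    x=d['f'].copy(); x[rod]=(0,0,255); 
    bb=x[130:340,60:290] if n=='top' else x[260:470,290:520]
    cv2.imwrite(f'pics/{n}1.png',cv2.resize(bb,None,fx=2.5,fy=2.5,interpolation=0))
P=np.load('top0.npz')['P']
for u,v in [(203,236),(202,234),(215,170),(137,197),(212,207),(145,240),(248,265),(127,300),(199,222)]: print((u,v),P[v,u].round(4))
E
```

```text
top lid 9714 0.10914036416289968 ((526.9608764648438, 279.6242370605469), (211.624755859375, 260.39947509765625), 18.599428176879883)
all ((526.9994506835938, 279.5097961425781), (211.624755859375, 260.6410217285156), 18.599428176879883)
rod pts 1429 [0.599375   0.40715843 0.15805082] [0.50312832 0.17288449 0.13500453]
None
scene lid 11464 0.10993993025359577 ((531.230224609375, 277.6865234375), (213.4125518798828, 259.55078125), 18.785816192626953)
all ((531.230224609375, 277.6865234375), (213.4125518798828, 259.55078125), 18.785816192626953)
rod pts 1886 [0.60356909 0.41791045 0.15901523] [0.50789738 0.17299819 0.13500747]
None
(203, 236) [0.5162 0.1949 0.1486]
(202, 234) [0.52   0.1966 0.1499]
(215, 170) [ 0.6891  0.2116 -0.0023]
(137, 197) [0.6042 0.3447 0.1087]
(212, 207) [0.5728 0.1774 0.1524]
(145, 240) [0.5125 0.3179 0.1259]
(248, 265) [0.4678 0.1307 0.01  ]
(127, 300) [0.3935 0.3566 0.1089]
(199, 222) [0.5448 0.2049 0.1433]
```

View pics/top1.png

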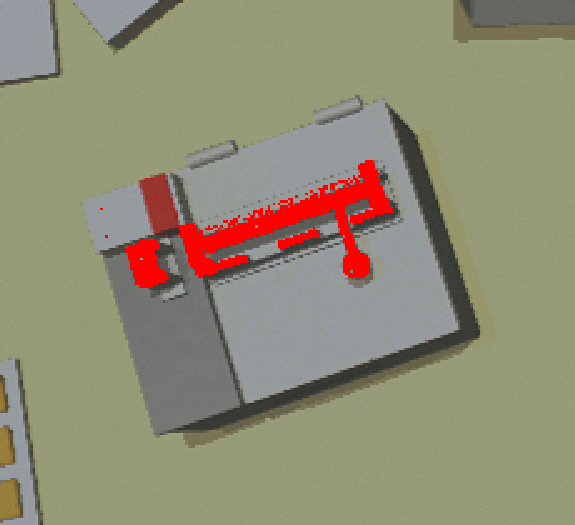

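The mask shows the rod, brackets and ball lying on the lid, with the ball at crop (357,266), which is px (203,236). Next I fit the ball and the rod direction from both views and work out the shift in tool axes.

```bash
cat > fit.py <<'E'
from h import *
from scipy.optimize import least_squares
def fitball(P,g,r=.011):
    m=(np.linalg.norm(P-g,axis=-1)<.02); 
    for _ in range(3):
        q=P[m]; s=least_squares(lambda c:np.linalg.norm(q-c,axis=1)-r,g,loss='soft_l1',f_scale=.001); g=s.x
        m=abs(np.linalg.norm(P-g,axis=-1)-r)<.003
    return g,m.sum()
E
python3 - <<'E'
from fit import *
yaws=[];B=[]
for n in ['top','scene']:
    P=np.load(n+'0.npz')['P']
    b,k=fitball(P,np.array([.518,.197,.14])); B.append(b)
    a=np.radians(18.6); ex=np.array([np.cos(a),np.sin(a)]); ey=np.array([-ex[1],ex[0]])
    # rod points
    q=P[(P[...,2]>.141)&(P[...,2]<.149)]; d=q[:,:2]-b[:2]; lx,ly=d@ex,d@ey
    q=q[(abs(lx-.055)<.008)&(ly>-.01)&(ly<.11)]
    v=cv2.fitLine((q[:,:2]*1000).astype(np.float32),cv2.DIST_HUBER,0,.01,.01).ravel()
    yaw=np.degrees(np.arctan2(-v[0],v[1])); yaw=(yaw+90)%180-90
    ax=np.median((q[:,:2]-b[:2])@ex)
    print(n,'ball',b.round(4),k,'rod yaw',yaw,len(q),'rod-ball x',ax,'rod top',np.percentile(q[:,2],95))
s=get_state(); T=R.from_quat(s['tcp_rot']).as_matrix(); b=np.mean(B,0)
print(T.round(3)); print('tcp yaw of y', np.degrees(np.arctan2(-T[0,1],T[1,1])))
g=s['eef_pos']+0*T[:,2]
tgt=b+np.array([0,0,-.019]); print('shift tool mm',T.T@(tgt-s['eef_pos'])*1000)
E
```

```text
top ball [0.5187 0.1997 0.139 ] 105 rod yaw 18.705795 369 rod-ball x 0.05377856719233323 rod top 0.1475615722629614
scene ball [0.5227 0.1978 0.14  ] 115 rod yaw 18.601212 500 rod-ball x 0.05620527236901475 rod top 0.148106026422847
[[-0.951  0.309 -0.001]
 [ 0.309  0.951 -0.002]
 [ 0.    -0.002 -1.   ]]
tcp yaw of y -17.978071792053456
shift tool mm [-434.03608005 -324.51555937  110.20956197]
```

```bash
python3 -m crank '[[[-40,-30,0],-4,100],[[-80,-60,0],-8,100],[[-120,-90,0],-12,100],[[-160,-120,0],-16,100],[[-200,-150,0],-20,100],[[-240,-180,0],-24,100],[[-280,-210,0],-28,100],[[-320,-240,0],-32,100],[[-360,-270,0],-36,100],[[-400,-300,0],-36.6,100]]' 20; python3 -m crank '[[[-30,0,0],0,100],[[-30,0,0],0,100],[[-30,0,0],0,100]]'
python3 - <<'E'
from fit import *
s=get_state(); T=R.from_quat(s['tcp_rot']).as_matrix(); print(s['eef_pos'],np.degrees(np.arctan2(-T[0,1],T[1,1])),s['opening'],s['contact_force'])
c=cam('wrist'); cv2.imwrite('pics/w1.png',c['frame']); P=cloud(c)
b,k=fitball(P,np.array([.5205,.1988,.1395])); print(b,k,'shift',T.T@(b-[0,0,.019]-s['eef_pos'])*1000)
E
```

```text
time: 1.15
eef_pos: [0.4968, 0.2313, 0.2312]
tcp_rot: [-0.162, 0.987, 0.0, -0.0]
contact_force: [0.5, 1.4, 0.3]
opening: 0.609
finger_force: 0.0
time: 1.45
eef_pos: [0.5245, 0.2425, 0.2306]
tcp_rot: [-0.162, 0.987, -0.0, -0.001]
contact_force: [-0.3, -0.3, -0.8]
opening: 0.609
finger_force: 0.0
[0.52448176 0.24253246 0.23062217] 18.588595989379755 0.6085185697847376 [-0.28550228 -0.25431329 -0.84832681]
[0.51904341 0.19879213 0.1415478 ] 836 shift [ 18.91312103 -39.75471881 108.09587438]
```

View pics/w1.png

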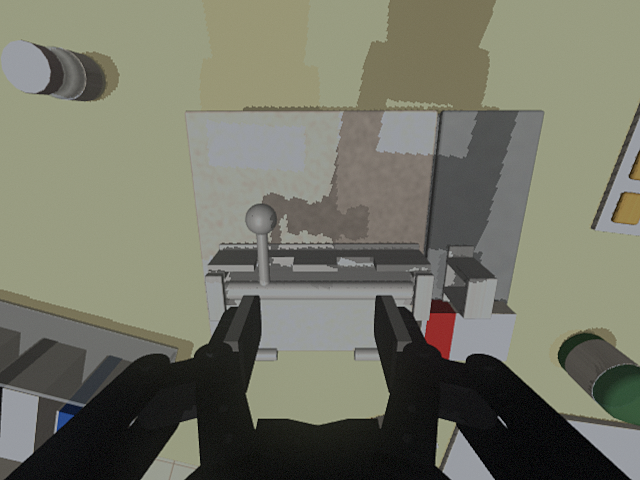

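The wrist view shows the tool aligned with the chest. The ball is at px (261,218), the two notches are near (280,262) and (355,262), and nothing stands beside the ball. Next I shift over it and go down.

```bash
python3 -m crank '[[[19,-40,0],0,100],[[19,-40,0],0,100],[[19,-40,30],0,100],[[19,-40,60],0,100],[[19,-40,85],0,100],[[19,-40,100],0,100],[[19,-40,105],0,100],[[19,-40,105],0,100]]' 20
python3 - <<'E'
from fit import *
s=get_state(); T=R.from_quat(s['tcp_rot']).as_matrix(); print(s['eef_pos'],s['opening'],s['contact_force'])
c=cam('wrist'); cv2.imwrite('pics/w2.png',c['frame']); P=cloud(c)
b,k=fitball(P,np.array([.519,.1988,.1405])); print(b,k,'shift',T.T@(b-[0,0,.019]-s['eef_pos'])*1000)
E
```

```text
time: 2.3
eef_pos: [0.519, 0.1993, 0.1262]
tcp_rot: [-0.162, 0.987, 0.0, -0.0]
contact_force: [0.5, 0.3, 0.2]
opening: 0.609
finger_force: 0.0
[0.51900166 0.19933482 0.12620924] 0.6089078330990491 [0.46998414 0.29180096 0.21595484]
[0.51925679 0.19885632 0.14157623] 2193 shift [-0.09064809 -0.53548155  3.63288627]
```

View pics/w2.png

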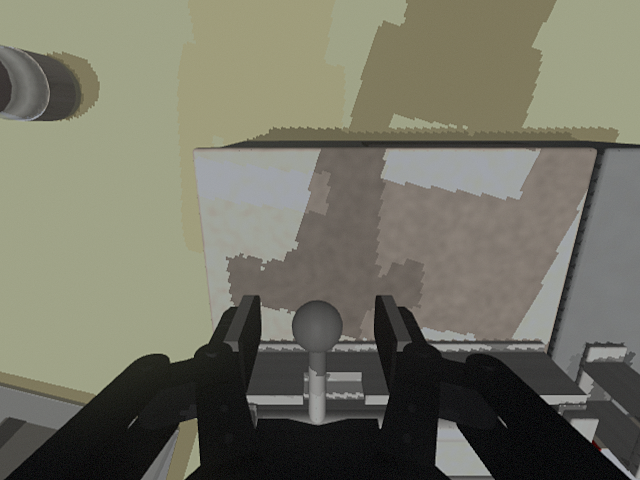

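The ball at px (317,327) stands midway between the pads, and the bar lies near the low-y side of its notch. Now I close on it.

```bash
python3 -m crank '[[[0,-0.5,3],0,100],[[0,-0.5,3],0,180],[[0,-0.5,3],0,220],[[0,-0.5,3],0,220],[[0,-0.5,3],0,220],[[0,-0.5,3],0,220],[[0,-0.5,3],0,220]]' 25
```

```text
time: 3.05
eef_pos: [0.52, 0.1984, 0.124]
tcp_rot: [-0.162, 0.987, 0.0, 0.001]
contact_force: [0.0, -0.5, 3.8]
opening: 0.236
finger_force: 24.4
```

```bash
python3 -m crank '[[[-0.8,0,-9.6],0,220],[[-3.3,0,-18.8],0,220],[[-7.4,0,-27.5],0,220],[[-12.9,0,-35.4],0,220],[[-16.1,0,-38.9],0,220],[[-16.1,0,-38.9],0,220],[[-16.1,0,-38.9],0,220]]'
python3 - <<'E'
from fit import *
c=cam('scene'); cv2.imwrite('pics/s2.png',c['frame'][230:480,280:540]); P=cloud(c); s=get_state(); g=s['eef_pos']+[0,0,.017]
print(g,fitball(P,g)); c=cam('wrist'); print(fitball(cloud(c),g))
E
```

```text
time: 3.75
eef_pos: [0.5344, 0.2033, 0.1622]
tcp_rot: [-0.162, 0.987, -0.0, -0.001]
contact_force: [-2.2, -1.2, 1.9]
opening: 0.237
finger_force: 24.6
[0.53428778 0.20328089 0.17901204] (array([0.53612695, 0.20087956, 0.17545056]), np.int64(104))
(array([0.53188559, 0.2021196 , 0.17728875]), np.int64(2235))
```

View pics/s2.png

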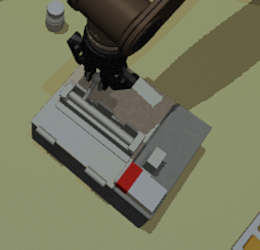

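The view shows the gripper holding the ball raised at crop (95,75), and the wrist fit puts its z at 0.177. Next I slide it across.

```bash
python3 -m crank '[[[0,10,0],0,220],[[0,20,0],0,220],[[0,30,0],0,220],[[0,40,0],0,220],[[0,50,0],0,220],[[0,60,0],0,220],[[0,67,0],0,220],[[0,67,0],0,220],[[0,67,0],0,220]]'
python3 - <<'E'
from fit import *
s=get_state(); g=s['eef_pos']+[0,0,.017]
c=cam('wrist'); cv2.imwrite('pics/w3.png',c['frame']); P=cloud(c); b,k=fitball(P,g); print(g,b,k)
a=np.radians(18.65); print('moved y',(b[:2]-[.519,.1988])@[-np.sin(a),np.cos(a)])
E
```

```text
time: 4.75
eef_pos: [0.5127, 0.2681, 0.1623]
tcp_rot: [-0.162, 0.987, 0.001, -0.001]
contact_force: [-5.3, -1.5, 2.0]
opening: 0.235
finger_force: 24.7
[0.51267947 0.26812208 0.17925542] [0.51014261 0.26700816 0.17754998] 2246
moved y 0.0674590047837231
```

View pics/w3.png

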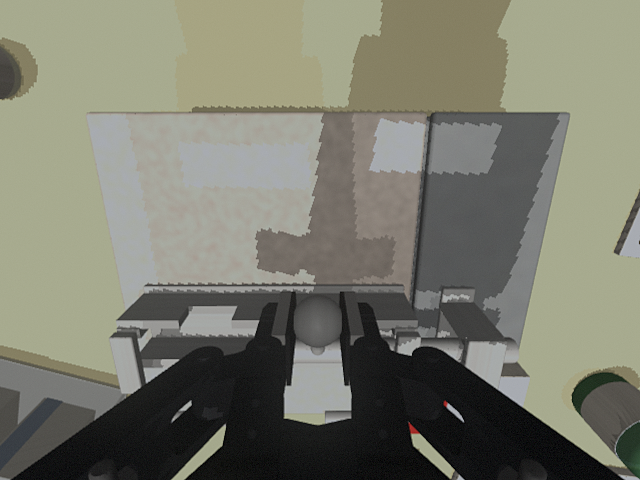

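The ball is at px (318,322) and the first notch spans 190–237 px (28 mm). That puts the second notch's centre at about 313 px, 3 mm off the ball and within its play, and the rod is in the keeper. Next I lower back along the arc.

```bash
python3 -m crank '[[[3.2,0,3.5],0,220],[[8.7,0,11.4],0,220],[[12.8,0,20.1],0,220],[[15.3,0,29.3],0,220],[[16.1,0,36],0,220],[[16.1,0,38.5],0,220],[[16.1,0,38.5],0,220],[[16.1,0,38.5],0,220]]'
python3 - <<'E'
from fit import *
s=get_state(); g=s['eef_pos']+[0,0,.017]
c=cam('wrist'); P=cloud(c); print(g,fitball(P,g))
E
```

```text
time: 5.6
eef_pos: [0.4987, 0.2619, 0.1252]
tcp_rot: [-0.162, 0.987, -0.0, 0.0]
contact_force: [-3.7, -0.5, 9.2]
opening: 0.232
finger_force: 25.4
[0.49869866 0.26192491 0.1422146 ] (array([0.49806473, 0.26143096, 0.14140138]), np.int64(2327))
```

Ball z is back at its level value (0.1414, against 0.1415 before the lift). I open gently and retreat straight up.

```bash
python3 -m crank '[[[0,0,0],0,180],[[0,0,0],0,100],[[0,0,0],0,100],[[0,0,0],0,100],[[0,0,-10],0,100],[[0,0,-40],0,100],[[0,0,-80],0,100],[[0,0,-120],0,100],[[0,0,-120],0,100],[[0,0,-120],0,100]]'
python3 - <<'E'
from fit import *
for n in ['wrist','top']:
    c=cam(n); b,k=fitball(cloud(c),np.array([.498,.2614,.1414])); print(n,b,k)
    cv2.imwrite(f'pics/{n}9.png',c['frame'])
a=np.radians(18.65);print((b[:2]-[.529,.2787])@[-np.sin(a),np.cos(a)]); print(get_state()['contact_force'])
E
```

```text
time: 6.65
eef_pos: [0.4989, 0.2621, 0.2459]
tcp_rot: [-0.162, 0.987, 0.0, 0.002]
contact_force: [-0.4, 0.4, -0.3]
opening: 0.605
finger_force: 0.0
wrist [0.49780966 0.26143448 0.14152083] 695
top [0.49771648 0.26178886 0.13899629] 104
-0.0060190953491504155
[ 0.09514515 -0.14352601 -0.47857553]
```

View pics/wrist9.png

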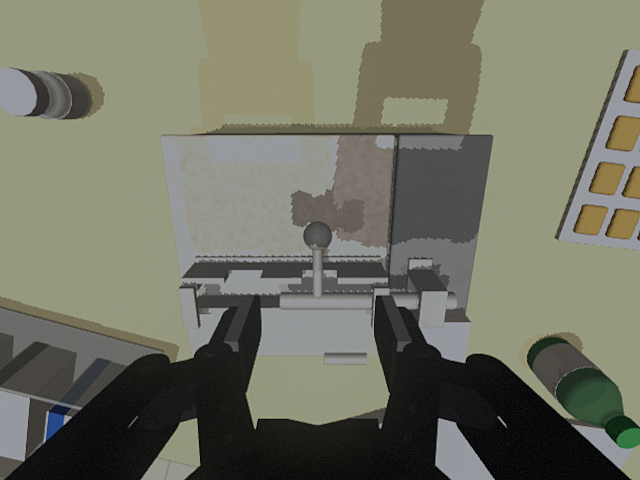

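The ball is at px (317,235) with its bar lying level in the second notch (300–338). The rod runs through the keeper at (435,300) and the gripper is clear, so I hand in.

```bash
python3 -c "from plant import ctrl; print(ctrl.sign_off())"
```

```text
the job is handed in; nothing more can be done
None
```

The large chest is locked and the job is handed in: its bolt is shot into the keeper with the handle down in the second notch (ball at chest y about -6 mm, level height), and I did not touch the small chest's bolt; no verdict came back at hand-in.

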